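# Roll the knurled wheel until the jaw stands at the gauge mark

### The job

Roll the knurled wheel of the gap fixture under a fingertip, pushing the top of its rim towards the jaw, until the jaw's upright blade is in line with the upright blade of the brass gauge slide beside it. Move the jaw by the wheel alone: do not touch the jaw or shift the gauge slide, and leave the lens, the porcelain knob and the depth gauge where they lie. Finish with the jaw at rest at the mark and the hand clear.

Things in the scene. Friction and masses are not known exactly. Their poses are not given: they have to be found in the camera images.
- fixture: Screwed-down dark steel base, 110 x 330 x 18 mm. Origin: centre of the underside; z up, y along the jaw's way. Fixed steel anvil on it (face at y +62 mm, top 70 mm high). A sprung head plate 50 mm wide carries the wheel (at y -95 mm) and the jaw (middle). Cheeks 8 mm thick flank the wheel at x +-21 mm, tops 80 mm above the table. The base never moves in a run; place and yaw vary.
- wheel: Knurled steel wheel, 64 mm diameter, 16 mm wide, upright, axle along the fixture's x, 70 mm above the table. Origin on the axle at mid width; turns with the wheel. Geared to the jaw: the jaw moves the same way as the top of the rim, 3 mm for each 8 mm of rim travel (12 mm per rad); rolling back opens the gap. Stays where it is left; drag about 1 N at the rim.
- wheel_top (a point): Top of the unpressed rim at mid width, 102 mm above the table; fixed to the base, axes as the fixture. The head is sprung: pressed down, wheel and jaw sink together from about 4 N on, 0.6 N more per mm, 8 mm at most, so a tip held 3 to 6 mm below this height grips the rim by friction. One stroke rolls some 20 to 40 mm of rim; then lift and repeat.
- jaw: Sliding steel jaw, block 44 mm across x, 34 mm along y, 24 mm high, top 66 mm above the table; slides along the fixture's +y towards the anvil (49 mm in all). Origin: foot of its front (+y) face. It must not be touched.
- jaw_blade (a point): Top middle of the jaw's blade, an upright steel fin 3 mm thick in y, 22 mm in x, standing 19 mm up from the jaw's top, flush with its front face; top 85 mm above the table. Axes as the fixture. At the start it is 12 to 28 mm short of the gauge mark.
- gauge_mark (a point): Top middle of the gauge slide's blade, an upright steel fin 3 mm thick in y, 24 mm in x, top 85 mm above the table, on the middle of a brass slide 14 mm long in y, set on the dark bar beside the jaw (fixture x +37 mm). Axes as the fixture. The jaw is right when jaw_blade and gauge_mark have the same y in the fixture's frame. The slide must not be shifted.
- lens: Bystander: crystal lens in a brass cell lying flat, 52 mm diameter, 20 mm high. Origin: centre of the underside.
- insulator: Bystander: white porcelain knob, 44 mm diameter, 50 mm high, standing. Origin: centre of the underside.
- depth_gauge: Bystander: steel depth gauge lying flat, crossbar 14 x 100 mm, blade 110 mm, 23 mm high. Origin: underside of the crossbar's middle.

How it is judged (in metres and radians):
On the way:
1. A fingertip rolls the wheel: it bears on the rim and the jaw has moved 3 mm towards the anvil (contact force between the fingers and wheel above 1 N and y of jaw_blade in the frame of fixture above 0.0135 m), for 0.1 s.
At the end, for the whole second after the job is handed in: The jaw's blade is in line with the gauge blade within 2.5 mm along the jaw's way and at rest, the gauge slide has not moved (2 mm), and lens, porcelain knob and depth gauge lie within 12 mm of where they were (y of jaw_blade in the frame of gauge_mark between -0.0025 and 0.0025 m and linear speed of jaw below 0.003 m/s and distance of gauge_mark from where it was at the start of the episode below 0.002 m and distance of each of lens, insulator, depth_gauge from where it was at the start of the episode below 0.012 m); the robot touches nothing.
It fails at once if the jaw is touched by the robot (contact force between any of the fingers, the arm and jaw above 0.5 N).
It fails at once if the gauge slide is pushed out of place (distance of gauge_mark from where it was at the start of the episode above 0.002 m).
It fails at once if a bystander is lifted, carried or pushed away (distance of any of lens, insulator, depth_gauge from where it was at the start of the episode above 0.012 m).
It also fails if it takes over 51 s, if anything falls off the work surface, if the arm or the gripper's body presses on something with over 40 N, if the wrist force passes 120 N, or if a joint passes its speed limit or range.

### The arm

A 6-joint arm with a two-finger parallel gripper is mounted at the origin on the work surface. World frame = base frame: x ahead of the robot, y to its left, z up, the work surface at z = 0. Lengths are in m, angles in degrees, forces in N, time in s.
With the tool pointing down it reaches from about 0.375 to 0.9 m from the base axis. Payload 3.1 kg.
Tool frame: the origin (TCP) lies on the centre line of the jaws, within the pads' length; the fingertips stand 19 mm ahead of it and the grasp point (between the pads) is the TCP; z points along the fingers, y is the direction in which the jaws open and shut (so a half turn about z gives the same grasp; the last joint's range is limited). The gripper opens to 87 mm and grips with 3 to 60 N. Pads are 19 mm wide; open, the fingers measure 117 mm over their backs; the gripper's body (75 mm by 190 mm) begins 51 mm behind the grasp point.
Start: joints at [-80.988, 30.224, 82.088, -0, 67.689, -10.227], TCP at [0.206, -0.59, 0.242] pointing down, gripper open.
Joint ranges: [-176.69, 176.69], [-43.24, 126.21], [12.49, 139.97], [-82, 262], [0, 151.66], [-163.58, 163.58]. Speed limits (degrees/s): [159.86, 159.86, 180, 180, 180, 180].

### API

Orientations are given as a 3x3 rotation matrix whose columns are the frame's x, y, z axes.
In Python, from rig import bot gives the robot as it stands.
- The arm moves only by the tool carry_out, never from a script. Its argument "targets" is a list of rows, each a list of 6 numbers: the shift along the tool's x, y, z each as a share of 200 mm, from -1 to 1, then the turn, a rotation vector about the tool's x, y, z each as a share of pi/2 rad, from -1 to 1. In form: [[dx, dy, dz, ax, ay, az], ...]. A call has 1 to 20 rows; each row is the pose to reach, as a shift and turn from the pose measured when the call began, along the tool's axes at that moment; what a row does not reach only later rows make up. A row lasts 1/8 s, in which the tool goes at most 62.5 mm and 10.7 degrees, less where a joint would pass 70% of its speed; a pose out of reach is approached as far as the arm can. A call with a number of a shift or a turn outside -1 to 1 is refused whole. A call with a gripper value outside its range is refused whole. "jaw" is the gripper's target within -1 to 1 (fully open at 1, half-way at 0, shut at -1), set as the call begins (left out, the last holds). The fingers move at their own pace and stop on an object; the grip force is fixed at half the most. Time passes only in rows, so rows that repeat a pose let the fingers close. It gives the time, the measured TCP pose, the force and the opening at its end, in the units of the state.
- bot.read_state(): the state, without advancing time (a new reading comes with each control period).
- bot.capture(name): name is "scene" or "top"; returns the picture (400x640x3 uint8, blue, green, red); there is no depth.
- bot.camera_info(name): a dict with "camera_matrix" (3x3 intrinsics, pixels), "k1" (the pictures are not rectified: a ray, as slopes to the right and down, at radius r is drawn at 1 + k1 r^2 times it, then the intrinsics apply), "view" (4x4, takes a point from world to camera coordinates). Camera axes: x right, y down, z forward; pixel columns grow to the right and rows downward; lengths in m; the calibration is good to about 2 mm. A picture is of the moment at which its call begins. camera_info takes no time and is no camera call.
- bot.hand_in(): hands the job in, once; it reports no verdict.
The state is a dict: "time_s": time; "joint_positions": joint angles; "qvel": joint speeds; "tau": joint torques, N m; "position": TCP position; "tcp_rot": TCP orientation; "force": force on the tool from outside, world axes, zero at the start; "moment": the same for the moment, N m; "opening": opening from 0.0 (shut) to 1.0 (fully open).
Only numpy, scipy, OpenCV 4.12 (cv2) and the standard library are available. Lean on these libraries where they do the work, as an engineer would, in place of code of your own. Each camera call takes 0.05 s, during which the arm holds its last target.

## Working session

There is one attempt and no reset: what is moved stays moved. The work goes in short steps, Python scripts to look and compute and a tool call to move; the robot and the scene stay as the last step left them, time stands still between calls to the robot, and variables do not carry over. Pictures are saved under pics/ and viewed, and the job is handed in when it is done.

Besides the shell and the picture viewer there is one more tool, called as name(argument=value, ...) on one line, values as JSON. carry_out: Moves the arm, as the interface text tells. Shift numbers are shares of 200 mm and turn numbers shares of pi/2 rad, none past 1 either way. Its arguments: {"type":"object","properties":{"targets":{"type":"array"},"jaw":{"type":"number"}},"required":["targets"]}

```bash
mkdir -p pics; ls; cat > snap.py <<'E'
import sys,cv2,json
from rig import bot
import numpy as np
for n in ["scene","top"]:
    im=bot.capture(n); cv2.imwrite(f"pics/{sys.argv[1]}_{n}.png",im)
E
python3 - <<'E'
from rig import bot
s=bot.read_state();print(s)
for n in ["scene","top"]: print(n,bot.camera_info(n))
E
python3 snap.py a
```

```text
pics
{'time_s': 0.0, 'joint_positions': array([-8.09892253e+01,  3.02799773e+01,  8.21559090e+01,  1.25193449e-03,
        6.76862939e+01, -1.02292208e+01]), 'qvel': array([-0.02583874, -0.04776287, -0.04763435,  0.11886815,  0.02357608,
        0.04237702]), 'tau': array([-1.58761336e-04, -4.40043318e+01, -1.76593477e+01,  6.31477637e-02,
        5.81213215e-02, -1.64295739e-04]), 'position': array([ 0.20586   , -0.58941102,  0.24056337]), 'tcp_rot': array([[ 9.44149378e-01,  3.29517608e-01, -3.14019056e-04],
       [ 3.29517517e-01, -9.44147106e-01,  2.10929315e-03],
       [ 3.98569052e-04, -2.09496260e-03, -9.99997726e-01]]), 'force': array([-0.82664311, -0.3119262 ,  0.4445035 ]), 'moment': array([-0.03252346, -0.07359756,  0.03259467]), 'opening': 1.0005576467804507}
scene {'camera_matrix': array([[368.99580261,   0.        , 325.84572394],
       [  0.        , 368.99580261, 198.64227344],
       [  0.        ,   0.        ,   1.        ]]), 'k1': 0.02730557528718251, 'view': array([[ 0.37236051,  0.92806414, -0.00667901, -0.31219308],
       [ 0.57936163, -0.23806316, -0.77952936, -0.23673111],
       [-0.72504327,  0.28639639, -0.62633007,  1.13787153],
       [ 0.        ,  0.        ,  0.        ,  1.        ]])}
top {'camera_matrix': array([[417.6830807 ,   0.        , 317.58494761],
       [  0.        , 417.6830807 , 198.46677378],
       [  0.        ,   0.        ,   1.        ]]), 'k1': 0.03718901723004723, 'view': array([[-0.02182974, -0.99966752,  0.01372235,  0.13322094],
       [-0.98567021,  0.01922366, -0.16758485,  0.60928827],
       [ 0.16726534, -0.01718405, -0.98576215,  0.75930463],
       [ 0.        ,  0.        ,  0.        ,  1.        ]])}
```

View pics/a_scene.png

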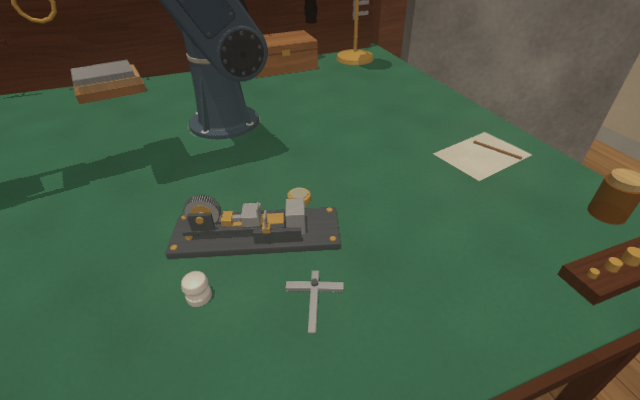

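View pics/a_top.png

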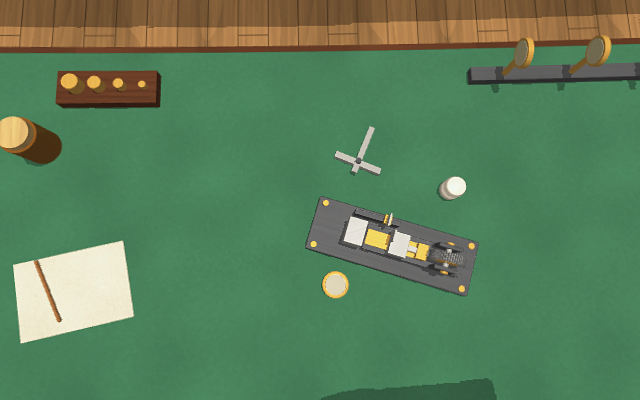

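```bash
python3 - <<'E'
import cv2
a=cv2.imread('pics/a_top.png')[185:305,295:490]
cv2.imwrite('pics/a_topc.png',cv2.resize(a,None,fx=4,fy=4,interpolation=cv2.INTER_CUBIC))
a=cv2.imread('pics/a_scene.png')[180:265,160:350]
cv2.imwrite('pics/a_scenec.png',cv2.resize(a,None,fx=4,fy=4,interpolation=cv2.INTER_CUBIC))
E
```

```text
(no output)
```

View pics/a_topc.png

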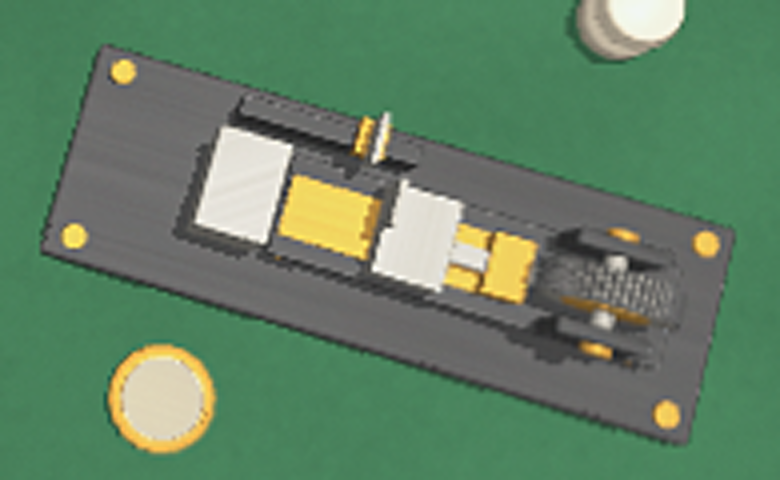

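View pics/a_scenec.png

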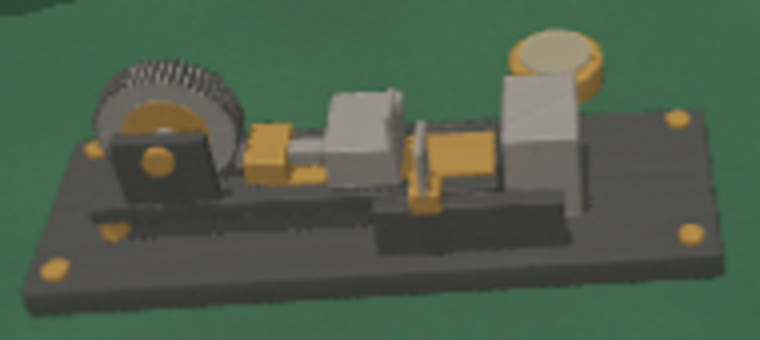

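```bash
cat > geo.py <<'E'
import numpy as np,cv2
from scipy.optimize import least_squares
from rig import bot
CI={n:bot.camera_info(n) for n in("scene","top")}
def proj(n,P):
    c=CI[n];P=np.atleast_2d(P);V=c["view"];q=P@V[:3,:3].T+V[:3,3]
    s=q[:,:2]/q[:,2:];s=s*(1+c["k1"]*(s**2).sum(1,keepdims=True))
    K=c["camera_matrix"];return s*[K[0,0],K[1,1]]+[K[0,2],K[1,2]]
def ray(n,uv):
    c=CI[n];K=c["camera_matrix"];d=(np.array(uv,float)-[K[0,2],K[1,2]])/[K[0,0],K[1,1]]
    s=d.copy()
    for _ in range(20): s=d/(1+c["k1"]*(s@s))
    V=c["view"];R=V[:3,:3];return -R.T@V[:3,3],R.T@np.r_[s,1]
def atz(n,uv,z):
    o,d=ray(n,uv);return o+d*(z-o[2])/d[2]
def tri(a,b):
    A=[];B=[]
    for n,uv in(("top",a),("scene",b)):
        o,d=ray(n,uv);d/=np.linalg.norm(d);M=np.eye(3)-np.outer(d,d);A.append(M);B.append(M@o)
    return np.linalg.lstsq(np.vstack(A),np.hstack(B),rcond=None)[0]
def fx(p,P):
    c,s=np.cos(p[2]),np.sin(p[2]);R=np.array([[c,-s,0],[s,c,0],[0,0,1]]);return np.atleast_2d(P)@R.T+[p[0],p[1],0]
E
python3 - <<'E'
from geo import *
M=np.array([[.055,.165,.018],[.055,-.165,.018],[-.055,-.165,.018],[-.055,.165,.018]])
T=np.array([[103,45],[735,230],[688,443],[42,253]])/4+[295,185]
S=np.array([[722,260],[28,293],[85,140],[705,110]])/4+[160,180]
for a,b in zip(T,S): print(tri(a,b))
for names in (["top"],["top","scene"]):
    f=lambda p:np.concatenate([((proj(n,fx(p,M))-{"top":T,"scene":S}[n])).ravel() for n in names])
    r=least_squares(f,[.5,-.1,0]);print(names,r.x,np.rad2deg(r.x[2]),r.fun.round(1))
p=r.x if 0 else least_squares(lambda p:(proj("top",fx(p,M))-T).ravel(),[.5,-.1,0]).x
np.save("pose.npy",p)
print("wheeltop",fx(p,[0,-.095,.102]))
# model overlay
ims={"top":cv2.imread('pics/a_top.png'),"scene":cv2.imread('pics/a_scene.png')}
off={"top":(295,185,195,120),"scene":(160,180,190,85)}
for n in ims:
    x,y,w,h=off[n];im=cv2.resize(ims[n][y:y+h,x:x+w],None,fx=4,fy=4,interpolation=cv2.INTER_CUBIC)
    def L(P,c):
        q=(proj(n,fx(p,np.array(P)))-[x,y]+.5)*4-.5
        cv2.polylines(im,[q.round().astype(int)],False,c,1)
    L(np.vstack([M,M[:1]]),(0,0,255))
    t=np.linspace(0,2*np.pi,40)
    for xx in(-.008,.008): L(np.c_[t*0+xx,-.095+.032*np.cos(t),.07+.032*np.sin(t)],(255,0,255))
    L([[-.025,.062,.07],[.025,.062,.07]],(0,255,255))
    L([[0,-.095,.102],[0,-.095,.105]],(255,255,0))
    for y0 in np.arange(0.,.05,.01): L([[.025,y0,.085],[.049,y0,.085]],(0,255,0)); L([[-.011,y0,.085],[.011,y0,.085]],(255,0,0))
    cv2.imwrite(f'pics/b_{n}.png',im)
E
```

```text
[0.62385136 0.11485356 0.0101228 ]
[ 0.52327528 -0.19606674  0.01454878]
[ 0.42111557 -0.16265248  0.01559156]
[0.51956576 0.14895513 0.01236048]
['top'] [ 0.52096527 -0.0257009  -0.3055467 ] -17.50653659012011 [-0.8 -0.6  1.1 -0.6  0.7  0.9 -1.1  0. ]
['top', 'scene'] [ 0.52294309 -0.02367712 -0.3134841 ] -17.961316051793677 [-1.4 -2.1  0.1 -0.8 -0.8  0.5 -2.1 -1.7  0.4 -2.3 -2.8 -0.8 -2.6 -1.4
 -0.5 -1.6]
wheeltop [[ 0.49238788 -0.11630075  0.102     ]]
```

View pics/b_top.png

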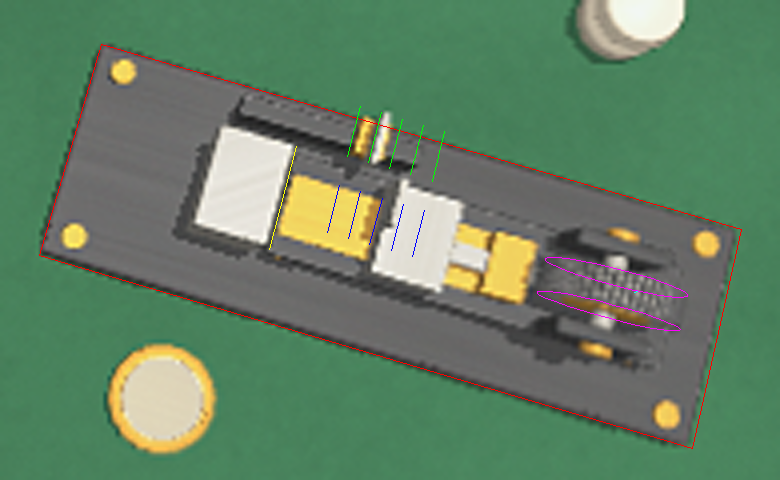

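View pics/b_scene.png

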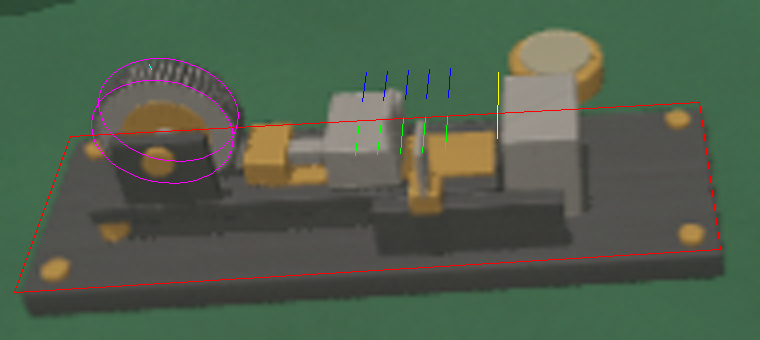

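```bash
cat > zoom.py <<'E'
import sys,cv2
t=sys.argv[1]
a=cv2.imread(f'pics/{t}_top.png')[205:265,375:435]
cv2.imwrite(f'pics/{t}_tz.png',cv2.resize(a,None,fx=10,fy=10,interpolation=cv2.INTER_NEAREST))
a=cv2.imread(f'pics/{t}_scene.png')[195:240,235:300]
cv2.imwrite(f'pics/{t}_sz.png',cv2.resize(a,None,fx=12,fy=12,interpolation=cv2.INTER_NEAREST))
E
python3 zoom.py a
```

```text
(no output)
```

View pics/a_tz.png

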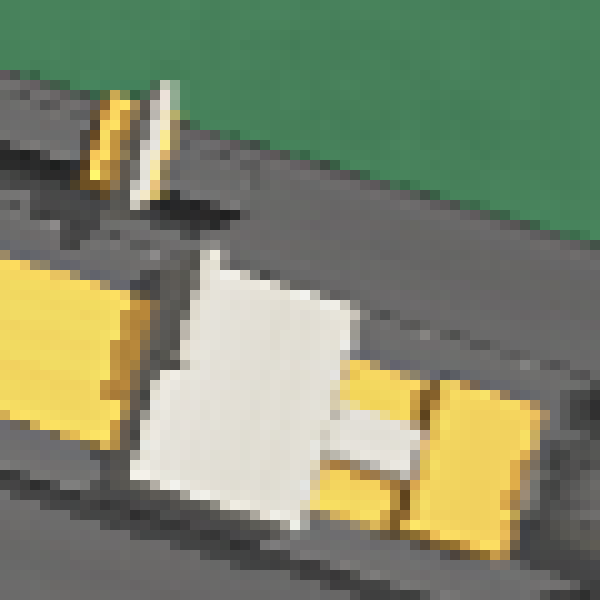

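View pics/a_sz.png

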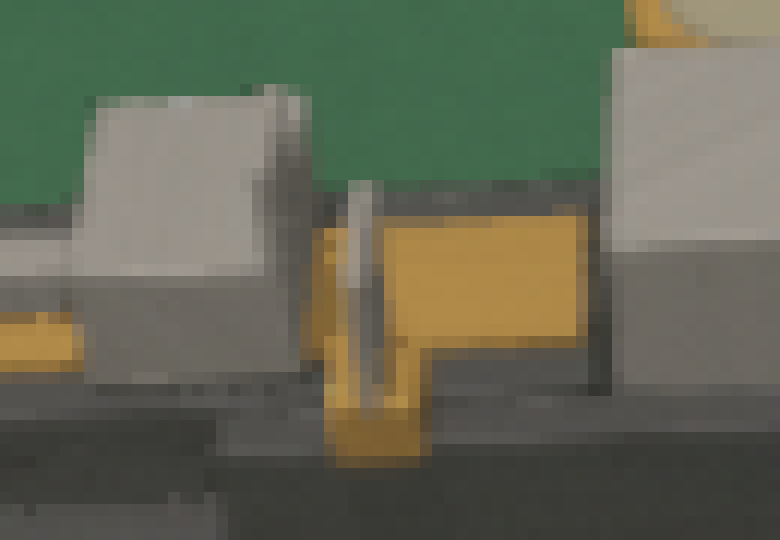

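```bash
cat > meas.py <<'E'
from geo import *
p=np.load("pose.npy")
def tofx(P):
    c,s=np.cos(p[2]),np.sin(p[2]);d=np.array(P)-[p[0],p[1],0];return np.array([c*d[0]+s*d[1],-s*d[0]+c*d[1],d[2]])
def tz(u,v): return np.array([375+u/10-.5,205+v/10-.5])
def sz(u,v): return np.array([235+u/12-.5,195+v/12-.5])
E
python3 - <<'E'
from meas import *
for nm,q in dict(g0=(157,83),g1=(132,205),j0=(200,250),j1=(175,365)).items(): print(nm,tofx(atz("top",tz(*q),.085))*1e3)
# scene: blade tops
for nm,q in dict(g_far=(365,185),g_near=(356,285),j_far=(285,92)).items(): print(nm,tofx(atz("scene",sz(*q),.085))*1e3)
print(tofx(tri(tz(145,145),sz(353,235)))*1e3)
w=fx(p,[0,-.095,.102])[0];print(w, np.hypot(*w[:2]))
s=bot.read_state();R=s['tcp_rot']
print(np.rad2deg(p[2]))
E
```

```text
g0 [49.02676629 29.52515873 85.        ]
g1 [25.84267318 28.25271679 85.        ]
j0 [21.34607238 14.19916762 85.        ]
j1 [-0.3053014  13.34231381 85.        ]
g_far [27.71112827 28.47940553 85.        ]
g_near [50.74261644 28.35011568 85.        ]
j_far [ 3.96933333 14.75177341 85.        ]
[37.55252477 27.76533475 83.41220148]
[ 0.49238788 -0.11630075  0.102     ] 0.5059364479244968
-17.50653659012011
```

```bash
cat > plan.py <<'E'
from meas import *
from scipy.spatial.transform import Rotation as Rn
fy=np.array([-np.sin(p[2]),np.cos(p[2]),0])
# tool y along -fy, z down
Rt=np.c_[np.cross(-fy,[0,0,-1]),-fy,[0,0,-1]]
def row(pos,R=Rt,s=None):
    s=s or bot.read_state();R0=s['tcp_rot'];P=s['position']
    return np.r_[R0.T@(np.array(pos)-P)/.2, Rn.from_matrix(R0.T@R).as_rotvec()/(np.pi/2)].round(4)
def tgt(x,y,tipz): q=fx(p,[x,y,0])[0];q[2]=tipz+.019;return q
E
python3 - <<'E'
from plan import *
s=bot.read_state();P=s['position'];T=tgt(0,-.108,.125);print(T)
for f in(.45,1):print(row(P+(T-P)*f))
E
```

```text
[ 0.48847729 -0.12869862  0.144     ]
[ 9.419e-01 -7.689e-01  2.193e-01 -1.300e-03  2.000e-04  4.083e-01]
[ 2.0931e+00 -1.7086e+00  4.8730e-01 -1.3000e-03  2.0000e-04  4.0830e-01]
```

carry_out(targets=[[0.2,-0.16,0,0,0,0.1],[0.42,-0.34,0,0,0,0.2],[0.64,-0.52,0,0,0,0.3],[0.85,-0.7,0,0,0,0.4],[0.95,-0.77,0,0,0,0.408],[0.95,-0.77,0,0,0,0.408]], jaw=-1)

```text
time_s: 0.85
position: [0.3351, -0.3795, 0.2409]
tcp_rot: [[0.955, -0.297, -0.001], [-0.297, -0.955, 0.003], [-0.002, -0.003, -1.0]]
force: [0.8, -0.6, 0.1]
opening: 0.405
```

```bash
python3 - <<'E'
from plan import *
s=bot.read_state();P=s['position'];T=tgt(0,-.108,.135);print(P,s['opening'])
print(row(T))
for f in(.5,.6):print(row(P+(T-P)*f))
E
```

```text
[ 0.33512592 -0.3795432   0.2408665 ] 0.4054029757558553
[ 3.6020e-01 -1.4243e+00  4.3740e-01 -1.6000e-03  1.1000e-03  2.4000e-03]
[ 0.1801 -0.7121  0.2187 -0.0016  0.0011  0.0024]
[ 0.2161 -0.8546  0.2624 -0.0016  0.0011  0.0024]
```

carry_out(targets=[[0.06,-0.22,0,0,0,0],[0.12,-0.45,0,0,0,0],[0.18,-0.7,0.05,0,0,0],[0.22,-0.86,0.08,0,0,0],[0.22,-0.86,0.08,0,0,0]])

```text
time_s: 1.48
position: [0.4284, -0.2276, 0.2246]
tcp_rot: [[0.956, -0.294, -0.002], [-0.294, -0.956, 0.004], [-0.003, -0.003, -1.0]]
force: [-0.0, 0.9, -0.1]
opening: 0.008
```

```bash
python3 - <<'E'
from plan import *
s=bot.read_state();P=s['position'];print(P,s['opening'])
print(row(tgt(0,-.108,.13)))
E
```

```text
[ 0.42844622 -0.22759875  0.22461292] 0.007948331662579721
[ 0.1424 -0.5599  0.3792 -0.0018  0.002   0.0043]
```

carry_out(targets=[[0.07,-0.28,0,0,0,0],[0.14,-0.53,0.1,0,0,0.004],[0.142,-0.56,0.28,0,0.002,0.004],[0.142,-0.56,0.38,-0.002,0.002,0.004],[0.142,-0.56,0.38,-0.002,0.002,0.004],[0.142,-0.56,0.38,-0.002,0.002,0.004]])

```text
time_s: 2.22
position: [0.489, -0.1304, 0.1495]
tcp_rot: [[0.953, -0.302, 0.001], [-0.302, -0.953, -0.001], [0.002, 0.001, -1.0]]
force: [0.9, -0.1, 0.2]
opening: 0.004
```

```bash
python3 snap.py c; python3 - <<'E'
import cv2
a=cv2.imread('pics/c_top.png')[150:300,340:530]
cv2.imwrite('pics/c_topc.png',cv2.resize(a,None,fx=4,fy=4,interpolation=cv2.INTER_CUBIC))
a=cv2.imread('pics/c_scene.png')[120:265,140:320]
cv2.imwrite('pics/c_scenec.png',cv2.resize(a,None,fx=4,fy=4,interpolation=cv2.INTER_CUBIC))
from plan import *
s=bot.read_state();print(tofx(s['position']),s['force'])
for d in (.115,.101,.098): print(row(tgt(0,-.108,d)))
E
```

```text
[ 0.0009854  -0.10901659  0.14990652] [-0.1846577  -0.69470935  0.00674678]
[-0.0051 -0.0051  0.0795  0.0006 -0.0016 -0.0004]
[-0.0053 -0.0052  0.1495  0.0006 -0.0016 -0.0004]
[-0.0054 -0.0052  0.1645  0.0006 -0.0016 -0.0004]
```

View pics/c_topc.png

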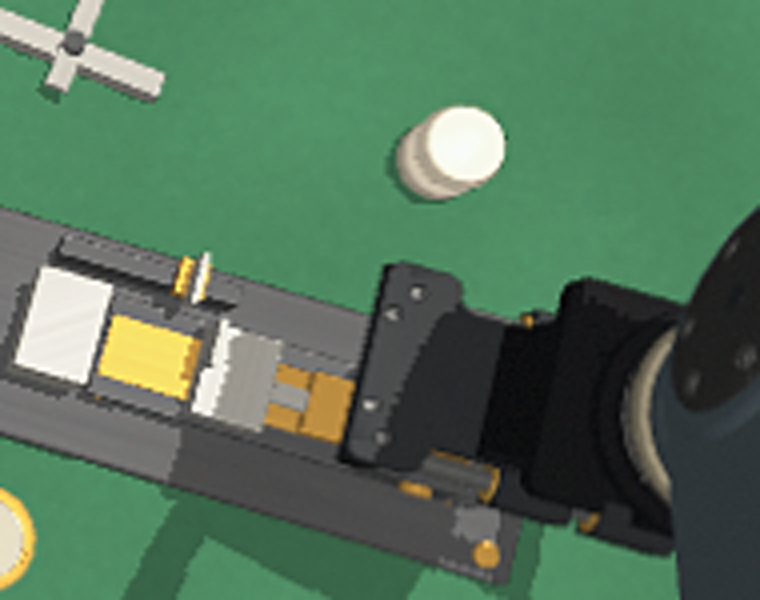

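View pics/c_scenec.png

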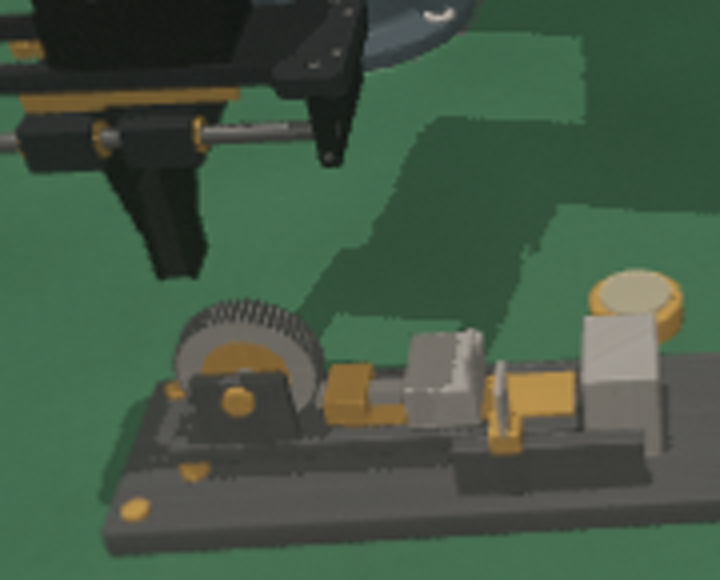

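```bash
python3 - <<'E'
from plan import *
s=bot.read_state();t=s['position']-[0,0,.019]
for nm,P in dict(tip=t,wtop=fx(p,[0,-.095,.102])[0],axnear=fx(p,[.025,-.095,.07])[0]).items():
  print(nm,(proj("scene",P)-[140,120]+.5)*4,(proj("top",P)-[340,150]+.5)*4)
E
```

```text
tip [[184.02062913 261.97529431]] [[510.30624331 437.51121151]]
wtop [[231.03585135 309.45260274]] [[454.7235549  432.18469814]]
axnear [[236.05124275 397.21113954]] [[443.79299895 381.88058355]]
```

carry_out(targets=[[-0.005,-0.025,0.05,0,0,0],[-0.005,-0.025,0.1,0,0,0],[-0.005,-0.025,0.13,0,0,0],[-0.005,-0.025,0.15,0,0,0],[-0.005,-0.025,0.16,0,0,0],[-0.005,-0.025,0.16,0,0,0]])

```text
time_s: 3.08
position: [0.4894, -0.1248, 0.1181]
tcp_rot: [[0.954, -0.301, 0.001], [-0.301, -0.954, -0.001], [0.002, 0.001, -1.0]]
force: [-1.5, 0.9, 4.4]
opening: 0.007
```

```bash
python3 - <<'E'
from plan import *
s=bot.read_state();print(tofx(s['position']),s['force'])
print(row(tgt(0,-.082,.098)))
E
```

```text
[-0.00027359 -0.1039593   0.11807493] [-1.53632716  0.86929262  4.38080607]
[ 0.0013 -0.1098  0.0053  0.0005 -0.0011 -0.0004]
```

carry_out(targets=[[0,0,0.01,0,0,0],[0,-0.01,0.01,0,0,0],[0,-0.025,0.01,0,0,0],[0,-0.04,0.01,0,0,0],[0,-0.055,0.01,0,0,0],[0,-0.07,0.01,0,0,0],[0,-0.085,0.01,0,0,0],[0,-0.1,0.01,0,0,0],[0,-0.11,0.01,0,0,0],[0,-0.11,0.01,0,0,0]])

```text
time_s: 4.32
position: [0.4963, -0.1036, 0.1167]
tcp_rot: [[0.954, -0.301, 0.002], [-0.301, -0.954, -0.001], [0.003, 0.001, -1.0]]
force: [-2.4, 1.1, 6.7]
opening: 0.005
```

```bash
python3 snap.py d; python3 zoom.py d; python3 - <<'E'
from plan import *
s=bot.read_state();print(tofx(s['position']),s['force'])
E
```

```text
[-0.00012637 -0.08175687  0.11672876] [-1.3955703   0.54910537  5.1590895 ]
```

View pics/d_tz.png

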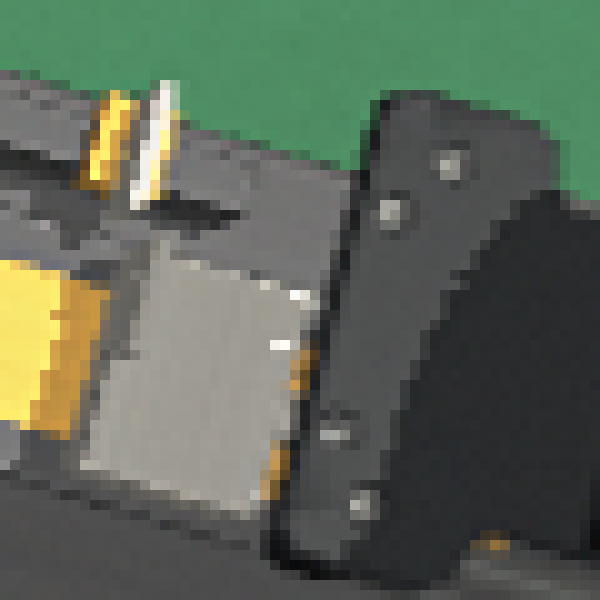

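View pics/d_sz.png

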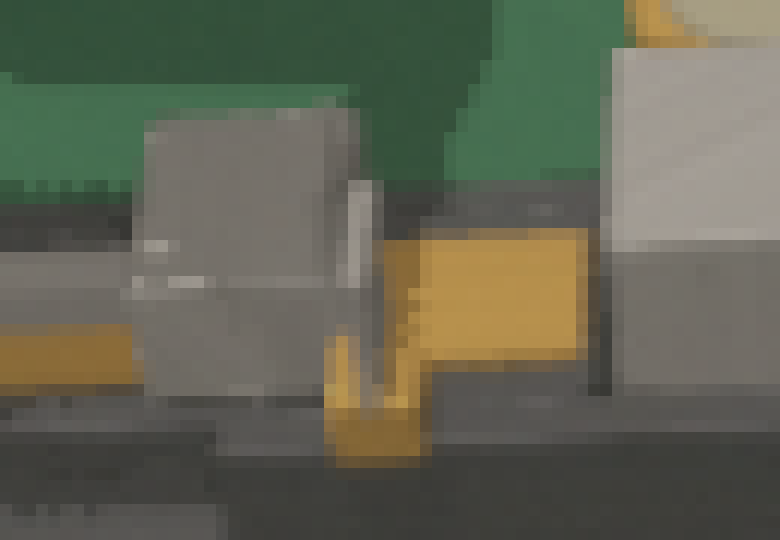

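carry_out(targets=[[0,0,-0.03,0,0,0],[0,0,-0.08,0,0,0],[0,0.05,-0.08,0,0,0],[0,0.1,-0.08,0,0,0],[0,0.1,-0.08,0,0,0]])

```text
time_s: 5.05
position: [0.4898, -0.1237, 0.1325]
tcp_rot: [[0.953, -0.303, 0.002], [-0.303, -0.953, -0.001], [0.002, 0.001, -1.0]]
force: [0.2, 0.4, 0.1]
opening: 0.006
```

```bash
python3 snap.py e; python3 zoom.py e; python3 - <<'E'
from plan import *
s=bot.read_state();print(tofx(s['position']),s['force'])
E
```

```text
[-0.00035119 -0.10211174  0.13246883] [ 0.30182707 -0.17144326 -0.7035567 ]
```

View pics/e_tz.png

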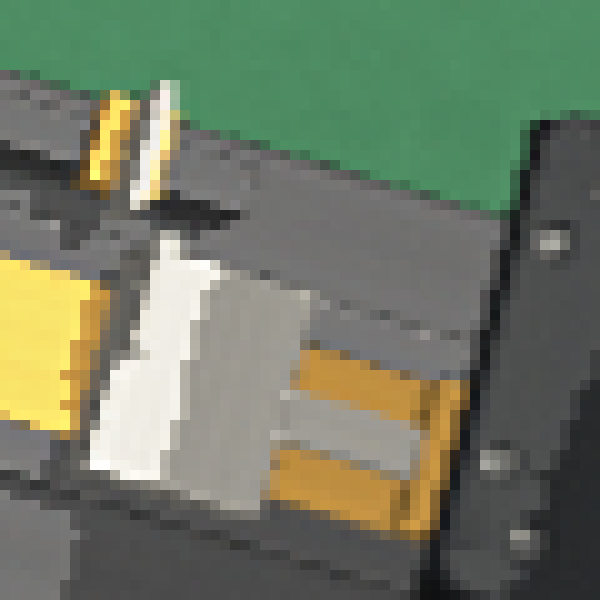

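View pics/e_sz.png

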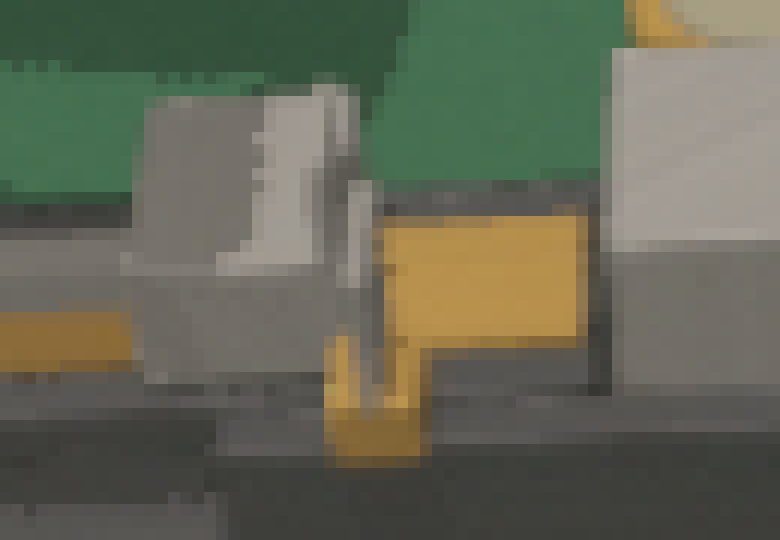

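```bash
python3 - <<'E'
from meas import *
for nm,q in dict(g0=(157,83),g1=(132,205),j0=(158,235),j1=(133,355)).items(): print(nm,tofx(atz("top",tz(*q),.085))*1e3)
for nm,q in dict(g_far=(365,185),g_near=(356,285),j_far=(337,92)).items(): print(nm,tofx(atz("scene",sz(*q),.085))*1e3)
# subpixel cross-correlation shift of jaw region a->e in top view along front edge
a=cv2.imread('pics/a_top.png').astype(np.float32);e=cv2.imread('pics/e_top.png').astype(np.float32)
# direct: brightness profile along fixture y, averaged over x; blue channel
for nm,im in(('a',a),('e',e)):
  for lab,x0,x1 in(('gauge',.028,.046),('jawblade',.002,.018)):
    ys=np.arange(.008,.040,.0005) if lab=='gauge' else np.arange(.004,.036,.0005)
    pr=[]
    for y in ys:
        q=proj("top",fx(p,np.c_[np.linspace(x0,x1,25),np.full(25,y),np.full(25,.085)])).astype(np.float32)
        pr.append(cv2.remap(im[:,:,0].copy(),q[:,0].reshape(1,-1),q[:,1].reshape(1,-1),cv2.INTER_LINEAR).mean())
    pr=np.array(pr);i=np.argmax(-np.diff(pr)); g=-np.gradient(pr,ys); k=slice(max(0,i-5),i+7)
    w=np.clip(g[k],0,None);print(nm,lab,"front edge y mm",(w*ys[k]).sum()/w.sum()*1e3, pr[k].round())
E
```

```text
g0 [49.02676629 29.52515873 85.        ]
g1 [25.84267318 28.25271679 85.        ]
j0 [21.84199545 22.2818655  85.        ]
j1 [-0.70644271 21.15632796 85.        ]
g_far [27.71112827 28.47940553 85.        ]
g_near [50.74261644 28.35011568 85.        ]
j_far [ 4.65841996 22.90558992 85.        ]
a gauge front edge y mm 29.17819245429821 [171. 192. 205. 206. 196. 176. 148. 121.  99.  86.  81.  79.]
a jawblade front edge y mm 13.175313471034483 [216. 214. 210. 202. 187. 163. 135. 109.  92.  84.  82.  83.]
e gauge front edge y mm 29.18615167321516 [185. 207. 221. 222. 212. 190. 160. 132. 108.  94.  88.  86.]
e jawblade front edge y mm 21.666671483295215 [229. 228. 224. 215. 198. 172. 143. 117. 100.  92.  91.  92.]
```

```bash
cat > edge.py <<'E'
from meas import *
def edge(im,cam,x0,x1,ya,yb,z,sign,along='y',n=9,ch=0):
    """edge location along y (or x) for n stations across x(or y), fit line"""
    st=np.linspace(x0,x1,n);ys=np.arange(ya,yb,.00025);out=[]
    for x in st:
        P=np.c_[np.full(len(ys),x),ys,np.full(len(ys),z)]
        if along=='x': P=P[:,[1,0,2]]
        q=proj(cam,fx(p,P)).astype(np.float32)
        c=im if ch is None else im[:,:,ch]
        pr=cv2.remap(np.ascontiguousarray(c,dtype=np.float32),q[:,:1],q[:,1:],cv2.INTER_CUBIC).ravel()
        g=np.clip(sign*np.gradient(cv2.GaussianBlur(pr.reshape(-1,1),(1,9),0).ravel()),0,None);i=g.argmax();k=slice(max(0,i-8),i+9);out.append((g[k]*ys[k]).sum()/g[k].sum())
    out=np.array(out);c=np.polyfit(st,out,1)
    # robust
    r=out-np.polyval(c,st);m=abs(r)<2*np.std(r)+1e-6;c=np.polyfit(st[m],out[m],1)
    return np.polyval(c,(x0+x1)/2)*1e3,np.rad2deg(np.arctan(c[0])),np.std(r)*1e3
E
python3 - <<'E'
from edge import *
im=cv2.imread('pics/a_top.png')
print("gauge",edge(im,"top",.028,.046,.022,.036,.085,-1))
print("jawbl",edge(im,"top",.002,.019,.006,.020,.085,-1))
print("jaw rear",edge(im,"top",-.018,.018,-.035,-.012,.066,1))
print("anvil face",edge(im,"top",-.018,.018,.05,.075,.07,1))
print("anvil back",edge(im,"top",-.018,.018,.08,.11,.07,-1))
print("base +y",edge(im,"top",-.045,.045,.15,.18,.018,-1,ch=2), edge(im,"top",-.045,.045,.15,.18,.018,1,ch=1))
print("base -y",edge(im,"top",-.045,.045,-.18,-.15,.018,-1,ch=1))
print("base +x",edge(im,"top",-.15,-.03,.045,.065,.018,1,'x',n=25,ch=1))
print("base +x",edge(im,"top",.06,.15,.045,.065,.018,1,'x',n=25,ch=1))
print("base -x",edge(im,"top",-.15,.15,-.065,-.045,.018,-1,'x',n=25,ch=1))
E
```

```text
gauge (np.float64(29.051318421470896), np.float64(0.31422202328785764), np.float64(0.18527685898901952))
jawbl (np.float64(13.31226977351021), np.float64(-0.5060701161253408), np.float64(0.26652002510847234))
jaw rear (np.float64(-20.033953733449057), np.float64(-0.4754615716240531), np.float64(0.39554100555228644))
anvil face (np.float64(64.10272553559028), np.float64(-0.33652501852646843), np.float64(0.177312968916354))
anvil back (np.float64(98.48442652976325), np.float64(-0.6533705078599581), np.float64(0.18819665464647514))
base +y (np.float64(162.74114480025395), np.float64(0.1400375913948829), np.float64(3.458453488317179)) (np.float64(167.02730520667623), np.float64(-0.367297507333225), np.float64(0.4282718849134426))
base -y (np.float64(-163.12905079713937), np.float64(-0.30651724758604854), np.float64(0.3214081948549587))
base +x (np.float64(55.36129053166073), np.float64(0.09578113194001059), np.float64(0.13858584621482534))
base +x (np.float64(56.29723296568234), np.float64(0.31443347350820144), np.float64(0.7110985630151605))
base -x (np.float64(-56.16242562784791), np.float64(0.3485836115612309), np.float64(0.32905086367170977))
```

```bash
python3 - <<'E'
from meas import *
p2=p.copy();p2[2]-=np.deg2rad(.4);p2[:2]+=.0019*np.array([-np.sin(p2[2]),np.cos(p2[2])]);np.save('pose2.npy',p2)
yf=.0115
for n,(x,y,w,h,k) in {"top":(375,205,60,60,10),"scene":(235,195,65,45,12)}.items():
    im=cv2.resize(cv2.imread(f'pics/a_{n}.png')[y:y+h,x:x+w],None,fx=k,fy=k,interpolation=cv2.INTER_NEAREST)
    def L(P,c): cv2.polylines(im,[((proj(n,fx(p2,np.array(P)))-[x,y]+.5)*k).round().astype(int)],True,c,1)
    L([[-.022,yf,.066],[.022,yf,.066],[.022,yf-.034,.066],[-.022,yf-.034,.066]],(0,0,255))
    L([[-.011,yf,.085],[.011,yf,.085],[.011,yf-.003,.085],[-.011,yf-.003,.085]],(255,0,0))
    L([[-.011,yf,.066],[.011,yf,.066],[.011,yf,.085],[-.011,yf,.085]],(255,0,255))
    L([[.025,.0272,.085],[.049,.0272,.085],[.049,.0272-.003,.085],[.025,.0272-.003,.085]],(0,255,0))
    cv2.imwrite(f'pics/f_{n}.png',im)
E
```

```text
(no output)
```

View pics/f_top.png

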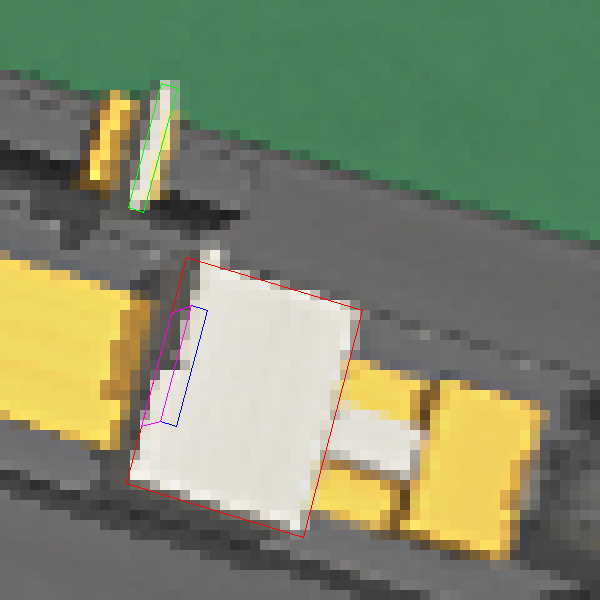

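View pics/f_scene.png

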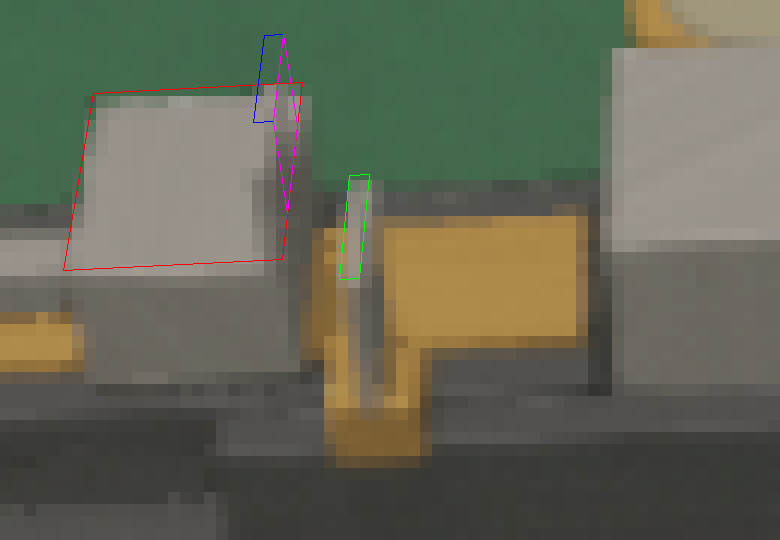

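carry_out(targets=[[0,0,0.03,0,0,0],[0,0,0.055,0,0,0],[0,0,0.07,0,0,0],[0,0,0.082,0,0,0],[0,0,0.082,0,0,0],[0,-0.015,0.082,0,0,0],[0,-0.03,0.082,0,0,0],[0,-0.045,0.082,0,0,0],[0,-0.06,0.082,0,0,0],[0,-0.075,0.082,0,0,0],[0,-0.09,0.082,0,0,0],[0,-0.09,0.082,0,0,0],[0,-0.09,0.082,0,0,0]])

```text
time_s: 6.78
position: [0.4954, -0.1055, 0.1165]
tcp_rot: [[0.953, -0.302, 0.002], [-0.302, -0.953, -0.001], [0.002, 0.0, -1.0]]
force: [-0.0, 1.6, 5.7]
opening: 0.006
```

```bash
python3 - <<'E'
from plan import *
s=bot.read_state();print(tofx(s['position']),s['force'])
E
```

```text
[-0.00038806 -0.08374879  0.1165128 ] [-0.01734645  1.60205684  5.66698689]
```

carry_out(targets=[[0,0,-0.03,0,0,0],[0,0,-0.1,0,0,0],[0,0.08,-0.15,0,0,0],[0,0.2,-0.15,0,0,0],[0,0.35,-0.15,0,0,0],[0,0.35,-0.15,0,0,0]])

```text
time_s: 7.52
position: [0.474, -0.1747, 0.1471]
tcp_rot: [[0.952, -0.305, 0.003], [-0.305, -0.952, -0.002], [0.004, 0.001, -1.0]]
force: [0.0, 1.2, -0.7]
opening: 0.008
```

```bash
python3 snap.py g; python3 zoom.py g; python3 - <<'E'
from plan import *
s=bot.read_state();print(s['time_s'],tofx(s['position']),s['force'])
E
```

```text
7.625 [-0.00066046 -0.15431666  0.1468051 ] [-0.39819943  0.31269303  0.48948005]
```

View pics/g_tz.png

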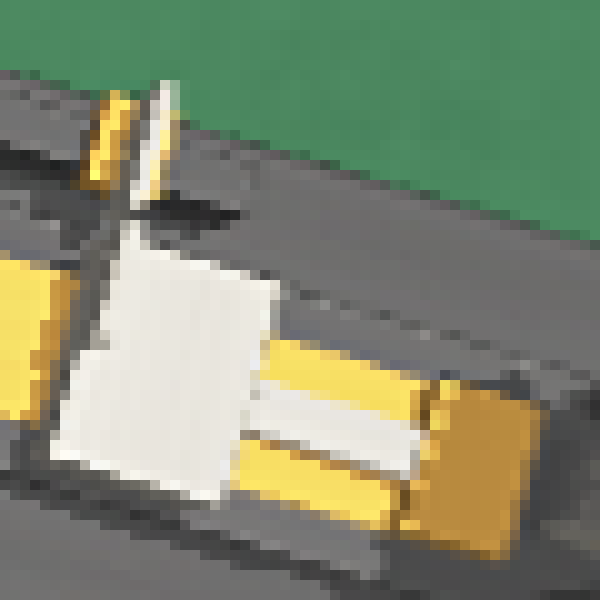

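View pics/g_sz.png

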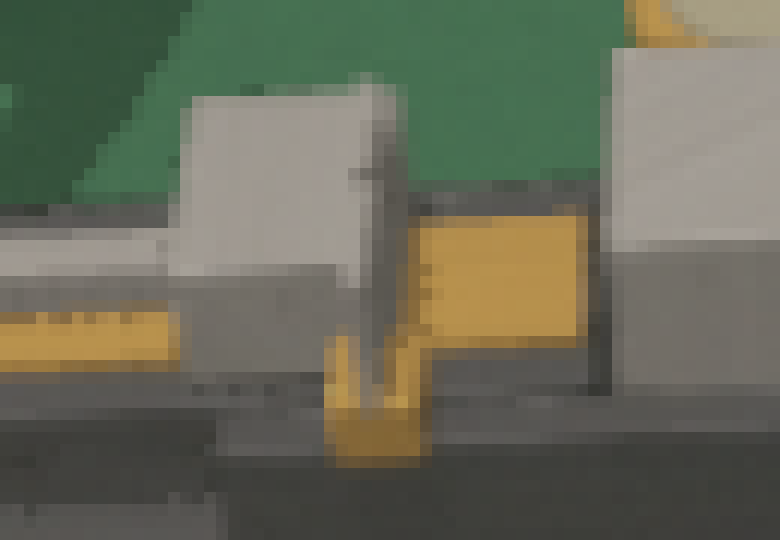

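```bash
cat > chk.py <<'E'
import sys,edge
from edge import *
edge.p=np.load('pose2.npy');import meas
import geo
def run(t):
    g=globals();
    im=cv2.imread(f'pics/{t}_top.png');sc=cv2.imread(f'pics/{t}_scene.png')
    print(t,"gauge",np.round(edge.edge(im,"top",.028,.046,.018,.034,.085,-1),2))
    for a,b in((.005,.017),(.017,.034)) : pass
    y0={'a':.011,'e':.0195}.get(t,.026)
    print("jawbl",np.round(edge.edge(im,"top",.003,.019,y0-.005,y0+.006,.085,-1),2))
    print("jaw front z66",np.round(edge.edge(im,"top",-.018,-.006,y0-.006,y0+.007,.066,-1),2))
    print("jaw rear",np.round(edge.edge(im,"top",-.018,.018,y0-.045,y0-.023,.066,1),2))
for t in sys.argv[1:]: run(t)
E
python3 chk.py a e g
python3 - <<'E'
from meas import *
p2=np.load('pose2.npy')
yf=.0262;t='g'
for n,(x,y,w,h,k) in {"top":(375,205,60,60,10),"scene":(235,195,65,45,12)}.items():
    im=cv2.resize(cv2.imread(f'pics/{t}_{n}.png')[y:y+h,x:x+w],None,fx=k,fy=k,interpolation=cv2.INTER_NEAREST)
    def L(P,c): cv2.polylines(im,[((proj(n,fx(p2,np.array(P)))-[x,y]+.5)*k).round().astype(int)],True,c,1)
    L([[-.022,yf,.066],[.022,yf,.066],[.022,yf-.034,.066],[-.022,yf-.034,.066]],(0,0,255))
    L([[-.0,yf,.085],[.022,yf,.085],[.022,yf-.003,.085],[-.0,yf-.003,.085]],(255,0,0))
    L([[.025,.0272,.085],[.049,.0272,.085],[.049,.0272-.003,.085],[.025,.0272-.003,.085]],(0,255,0))
    cv2.imwrite(f'pics/h_{n}.png',im)
E
```

```text
Traceback (most recent call last):
  File "chk.py", line 14, in <module>
    for t in sys.argv[1:]: run(t)
                           ~~~^^^
  File "chk.py", line 8, in run
    print(t,"gauge",np.round(edge.edge(im,"top",.028,.046,.018,.034,.085,-1),2))
                             ^^^^^^^^^
AttributeError: 'function' object has no attribute 'edge'
```

View pics/h_top.png

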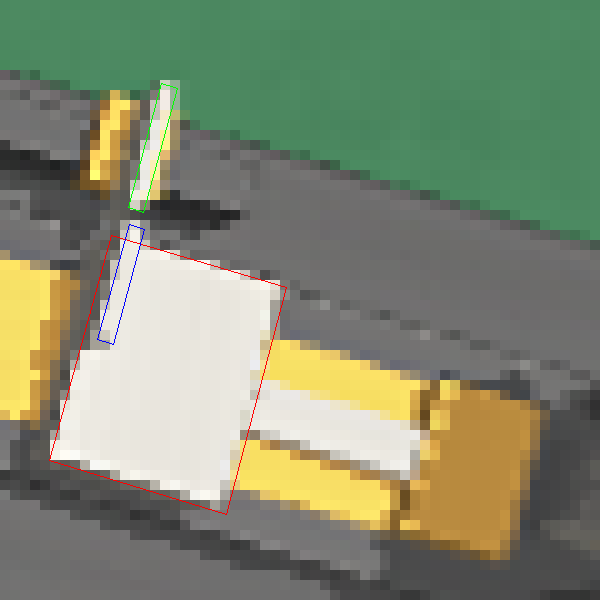

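View pics/h_scene.png

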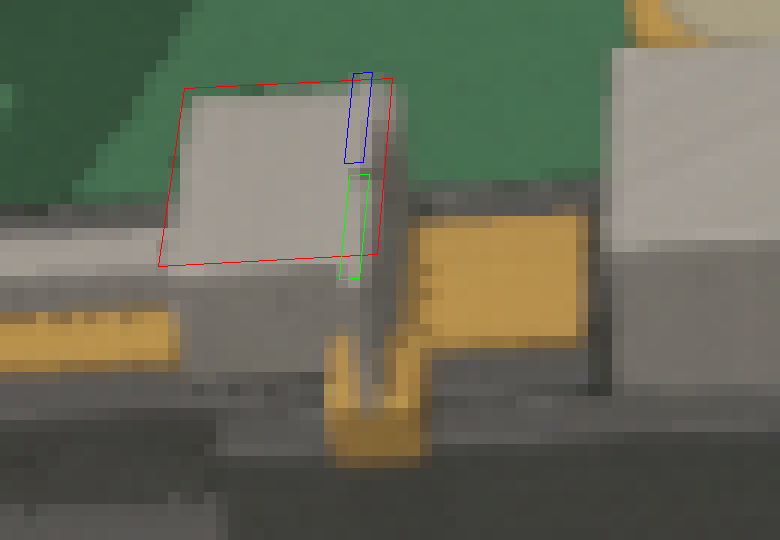

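```bash
sed -i 's/^import sys,edge/import sys, edge as E/; s/^from edge import \*/from meas import */; s/edge\.p=/E.p=/; s/edge\.edge(/E.edge(/g; s/^import geo//' chk.py; sed -i 's/;import meas//' chk.py
sed -i 's/fx(p,P)/fx(p,P)/' edge.py; python3 chk.py a e g
```

```text
a gauge [27.41  0.69  0.2 ]
jawbl [11.48 -0.44  0.29]
jaw front z66 [11.15 -0.89  0.28]
jaw rear [-21.91   0.     0.4 ]
e gauge [27.42  0.58  0.19]
jawbl [19.86 -0.94  0.22]
jaw front z66 [19.55 -0.91  0.28]
jaw rear [-13.97   0.51   0.88]
g gauge [27.41  0.73  0.2 ]
jawbl [26.7  -0.2   0.18]
jaw front z66 [26.39 -0.58  0.33]
jaw rear [-6.7   0.11  2.95]
```

```bash
python3 - <<'E'
from meas import *
p2=np.load('pose2.npy')
for t in 'aeg':
  im=cv2.imread(f'pics/{t}_scene.png').astype(np.float32)
  yc={'a':.0105,'e':.0188,'g':.0257}[t]
  for lab,xs,c in(('gauge',np.linspace(.028,.046,4),.0257),('jaw',np.linspace(.002,.020,5),yc)):
    ys=c+np.arange(-.008,.0095,.001)
    for x in xs:
      q=proj("scene",fx(p2,np.c_[np.full(len(ys),x),ys,np.full(len(ys),.085)])).astype(np.float32)
      pr=cv2.remap(im[:,:,2].copy(),q[:,:1],q[:,1:],cv2.INTER_CUBIC).ravel()
      print(t,lab,round(x*1e3,1),pr.round().astype(int))
E
```

```text
a gauge 28.0 [ 85  80  72  67  64  59  77 108 130 132 118  94  77  68  67  69  70  70]
a gauge 34.0 [ 87  82  74  65  61  74  96 126 145 142 126 108  93  89  86  87  86  84]
a gauge 40.0 [ 82  85 100 122 140 159 166 168 160 139 122 118 130 152 170 173 175 173]
a gauge 46.0 [ 86  87 100 118 134 146 156 160 160 146 124 111 115 139 165 172 174 173]
a jaw 2.0 [ 58  58  58  54  51  60  76  96 105 101  88  78  70  66  65  65  66  66]
a jaw 6.5 [155 154 153 152 153 153 152 152 153 142 131 140 147 130 103  79  64  65]
a jaw 11.0 [151 152 152 151 152 152 154 152 147 138 130 132 142 132 110  85  69  64]
a jaw 15.5 [152 153 152 152 151 152 154 153 144 130 116 108 113 110  98  83  71  65]
a jaw 20.0 [152 152 152 152 152 152 154 157 148 133 110  95  95 100  97  88  77  68]
e gauge 28.0 [148 135 120 107  96  89 101 125 141 140 124  99  82  73  72  74  74  74]
e gauge 34.0 [154 142 129 114 103  98 107 133 153 151 132 107  85  76  77  87  90  89]
e gauge 40.0 [163 159 146 126 112 104 106 125 148 145 130 123 132 158 179 181 183 181]
e gauge 46.0 [133 132 127 122 114 112 120 135 152 150 131 118 120 13
[... 512 characters left out ...]
 90  88  83  78]
g gauge 34.0 [160 160 160 160 160 161 161 163 159 151 132 113  97  91  89  90  83  75]
g gauge 40.0 [160 160 160 160 161 162 161 162 162 148 128 112  99  95  93  95 106 122]
g gauge 46.0 [132 131 130 131 130 133 143 153 160 152 133 110  96  89  92  94 105 118]
g jaw 2.0 [ 81  84  83  80  81  88 100 116 118 104  88  78  73  72  71  70  70  70]
g jaw 6.5 [150 149 148 148 148 149 151 156 159 150 138 134 123 105  85  74  68  71]
g jaw 11.0 [161 161 160 159 160 161 161 161 159 150 139 137 134 118  97  80  69  70]
g jaw 15.5 [159 159 159 159 159 160 161 159 156 141 122 114 116 108  94  81  71  70]
g jaw 20.0 [159 159 159 159 160 161 163 161 158 144 124 105 100  94  91  83  76  71]
```

```bash
python3 - <<'E'
from rig import bot
s=bot.read_state();print(s['time_s'],s['position'],s['force'],abs(s['qvel']).max())
print(bot.hand_in())
E
```

```text
7.625 [ 0.47391469 -0.17267135  0.1468051 ] [-0.39819943  0.31269303  0.48948005] 1.3632483366308266
the job is handed in; nothing more can be done
None
```

I rolled the wheel with the shut fingertips in two strokes of about 22 mm and 18 mm at the rim. After that I lifted the hand clear and handed the job in at 7.6 s.

- **Jaw position:** the jaw moved 15.2 mm, which matches the 3:8 gearing, so the tip did not slip. The top view puts its blade about 0.7 mm short of the gauge blade. The scene view, which is coarser, puts it about 0.3 to 0.8 mm short. Both are inside the 2.5 mm limit.
- **Gauge slide:** its edge read 27.41 mm in the first and last pictures, so it did not shift.
- **Hand:** at hand-in the tip was about 26 mm above the wheel top and 60 mm behind it, with only noise-level force on the tool. The arm was still settling slightly, at about 1.4 degrees/s.
- **Disagreements:** my first readings by eye disagreed by about 2 mm: 13.7 mm to go from the scene view against about 15.9 mm from the top view. The edge profiles settled this before the final check. My first fit of the fixture was also off by about 2 mm and 0.4°, and I corrected it.
- **Not measured:** I did not re-measure the lens, porcelain knob and depth gauge. The hand did not go near them.

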